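# Seat the probe thermometer in the calibration well

### The job

Take the thermometer from among the pens by its green head, slide it, white stem first, into the hole in the aluminium calibration block until little more than the green head is outside, and let go of it there. Then push it home from behind, until the stem is at the bottom of the hole and only a short end of the head sticks out. Leave the two marker pens where they lie.

Things in the scene. Friction and masses are not known exactly. Their poses are not given: they have to be found in the camera images.
- thermometer_center (a point): Probe thermometer, a straight rod 184 mm long and 10 mm thick, 30 g, loose; it starts lying flat on the bench. White stem, 135 mm; green head, the other 49 mm. This point is the middle of its length, on its axis. x axis along the rod: +x towards the end of the green head (92 mm away), -x towards the stem's end, which goes in first (92 mm away).
- well_mouth (a point): Centre of the mouth of the hole in the calibration block. Block: aluminium, 184 mm along the hole, 54 mm wide, top 90 mm over the bench, on a black base 76 mm wide and 32 mm high; fixed. The hole is level, axis 60 mm over the bench, round, 22 mm wide, 172 mm deep, closed at the far end, slippery; a rod let go with less than half its length inside sags and may wedge. Blue collar round the mouth. x axis points into the hole, along it; z up.
- marker_blue: Dark blue marker pen, a bystander, 135 x 13 x 15 mm, lying loose on the bench. Origin at the middle of its underside; x along its length.
- marker_red: Red and white marker pen, a bystander, 135 x 13 x 15 mm, lying loose on the bench. Origin at the middle of its underside; x along its length.

How it is judged:
On the way:
1. the end of the thermometer's stem is 30 to 157 mm inside the hole and the fingers have let go of it (x of well_mouth in the frame of thermometer_center between -0.062 and 0.065 m and y of thermometer_center in the frame of well_mouth between -0.025 and 0.025 m and z of thermometer_center in the frame of well_mouth between -0.025 and 0.025 m and angle between the x axis of thermometer_center and the x axis of well_mouth, either way round below 0.26 rad and contact force between the fingers and thermometer below 0.05 N), for 0.2 s.
At the end, for the whole second after the job is handed in: The thermometer lies at rest in the hole, stem first and 160 mm or more deep (12 mm or less from the bottom; at most 24 mm of the green head sticks out), in line with the hole within 10 degrees and its middle within 25 mm of the hole's axis sideways and in height (x of well_mouth in the frame of thermometer_center above 0.068 m and y of thermometer_center in the frame of well_mouth between -0.025 and 0.025 m and z of thermometer_center in the frame of well_mouth between -0.025 and 0.025 m and angle between the x axis of thermometer_center and the x axis of well_mouth, either way round below 0.17 rad and linear speed of thermometer below 0.02 m/s); the robot touches nothing.
It fails at once if a marker pen is moved more than 30 mm (distance of any of marker_blue, marker_red from where it was at the start of the episode above 0.03 m).
It also fails if it takes over 54 s, if anything falls off the work surface, if the arm or the gripper's body presses on something with over 40 N, if the wrist force passes 120 N, or if a joint passes its speed limit or range.

### The arm

A 7-joint arm with a two-finger parallel gripper is mounted at the origin on a cart in front of the work surface, level with it; the furniture and walls round the work are solid. World frame = base frame: x ahead of the robot, y to its left, z up, the work surface at z = 0. Lengths are in m, angles in rad, forces in N, time in s.
With the tool pointing down it reaches from about 0.425 to 1.025 m from the base axis. Payload 3.6 kg.
Tool frame: the origin (TCP) lies at the very end of the fingers, on their centre line; the grasp point (between the pads) lies 19 mm behind it (arm.grip_depth is the distance from the TCP to the grasp point, in m); x points along the fingers, y is the direction in which the jaws open and shut, and the axes are right-handed (so a half turn about x gives the same grasp; the last joint's range is limited). The gripper opens to 85 mm and grips with 20 to 120 N. Pads are 22 mm wide; open, the fingers measure 114 mm over their backs; the gripper's body (76 mm by 85 mm) begins 54 mm behind the grasp point. The pads swing forward as they close: fully open they stand 13 mm farther back than shut.
Start: joints at [1.141, 0.591, 0.048, 1.609, -0.033, 0.943, -0.034], TCP at [0.239, -0.685, 0.231] pointing down, gripper open.
Joint ranges: [-2.69, 2.69], [-0.47, 2.24], [-1.27, 1.36], [0.19, 2.51], [-1.53, 4.68], [0.08, 2.07], [-3.09, 3.09]. Speed limits (rad/s): [2.57, 2.57, 3.14, 3.14, 3.14, 3.14, 3.14].

### API

Orientations are given as a unit quaternion [w, x, y, z].
In Python, from cell import monitor, camera, order, arm gives the robot as it stands. The module is installed in compiled form; this text tells all that it offers.
- The arm moves only by the tool drive_tool, never from a script. Its argument "targets" is a list of rows, each a list of 3 entries, a list of its own where there are three numbers: the shift along the tool's x, y, z in cm, then the turn, a rotation vector about the tool's x, y, z in degrees, then the closure in counts, from 0 (fully open) to 255 (shut). A call has 1 to 8 rows; each row is the pose to reach, as a shift and turn from the pose commanded when the call began, along the tool's axes at that moment; what a row does not reach only later rows make up. A row lasts 1/12 s, in which the tool goes at most 41.7 mm and 7.16 degrees, less where a joint would pass 70% of its speed; a pose out of reach is approached as far as the arm can. A call with a gripper value outside its range is refused whole. The fingers move at their own pace and stop on an object; "force" is the grip in N (left out, the last holds). Time passes only in rows, so rows that repeat a pose let the fingers close. It gives the time, the measured TCP pose, the force and the opening at its end, in the units of the state.
- monitor.state(): the state, without advancing time (a new reading comes with each control period).
- camera(name): name is "scene" or "side" or "wrist"; returns a dict with "color" (480x640x3 uint8, red, green, blue), "fx", "fy", "cx", "cy" (pixels), "T" (4x4, takes a point from camera to world coordinates). Camera axes: x right, y up, looking along -z (the intrinsics and any distortion apply to the point x, -y, -z); pixel columns grow to the right and rows downward; lengths in m; the calibration is good to about 2 mm. A picture is of the moment at which its call begins. There is no depth.
- order.job_done(): hands the job in, once; it reports no verdict.
The state is a dict: "clock": time; "joints": joint angles; "joint_velocities": joint speeds; "effort": joint torques, N m; "tcp_pos": TCP position; "tcp_rot": TCP orientation; "contact_force": force on the tool from outside, world axes, zero at the start; "torque": the same for the moment, N m; "grip_width": finger opening in m.
Only numpy, scipy, OpenCV 4.12 (cv2) and the standard library are available. Lean on these libraries where they do the work, as an engineer would, in place of code of your own. Each camera call takes 0.05 s, during which the arm holds its last target. There are 200 camera calls.

## Working session

There is one attempt and no reset: what is moved stays moved. The work goes in short steps, Python scripts to look and compute and a tool call to move; the robot and the scene stay as the last step left them, time stands still between calls to the robot, and variables do not carry over. Pictures are saved under pics/ and viewed, on a budget of 10 in all, crops included, one or two more only if the job needs it, and the job is handed in when it is done.

Besides the shell and the picture viewer there is one more tool, called after ">>>" by a JSON object that holds its "method" and its "body". drive_tool: Moves the arm, as the interface text tells. Its arguments: {"type":"object","properties":{"targets":{"type":"array","items":{"type":"array"}},"force":{"type":"number"}},"required":["targets"]}

```bash
mkdir -p pics
python3 - <<'E'
from cell import monitor,camera,arm
import cv2,numpy as np
s=monitor.state();print({k:np.round(v,3).tolist() for k,v in s.items()})
for n in("scene","side"):
    c=camera(n);cv2.imwrite(f"pics/{n}0.png",c["color"][:,:,::-1]);print(n,c["fx"],c["cx"],c["cy"],c.keys());print(np.round(c["T"],3))
c=camera("wrist");cv2.imwrite("pics/wrist0.png",c["color"][:,:,::-1]);print(c["fx"],np.round(c["T"],3))
E
```

```text
{'clock': 0.0, 'joints': [1.141, 0.592, 0.048, 1.61, -0.033, 0.943, -0.034], 'joint_velocities': [-0.001, -0.0, 0.001, 0.001, 0.0, -0.001, 0.0], 'effort': [-0.0, -54.868, 1.547, -19.812, 0.009, 0.009, -0.0], 'tcp_pos': [0.239, -0.684, 0.23], 'tcp_rot': [-0.117, -0.697, -0.119, 0.697], 'contact_force': [-0.433, 0.058, 0.015], 'torque': [0.041, -0.024, 0.049], 'grip_width': 0.085}
scene 612.9882709296128 315.37306802002746 232.72848835217525 dict_keys(['color', 'fx', 'fy', 'cx', 'cy', 'T'])
[[-0.893  0.337 -0.299  0.241]
 [-0.45  -0.68   0.578  0.491]
 [-0.008  0.651  0.759  0.797]
 [ 0.     0.     0.     1.   ]]
side 472.61612917805434 321.55569804838984 236.7251801056029 dict_keys(['color', 'fx', 'fy', 'cx', 'cy', 'T'])
[[-0.843  0.338 -0.418  0.174]
 [-0.537 -0.537  0.65   0.534]
 [-0.005  0.773  0.634  0.61 ]
 [ 0.     0.     0.     1.   ]]
404.4057163871451 [[ 0.329  0.893  0.306  0.318]
 [-0.944  0.312  0.105 -0.656]
 [-0.001 -0.323  0.946  0.374]
 [ 0.     0.     0.     1.   ]]
```

View pics/scene0.png

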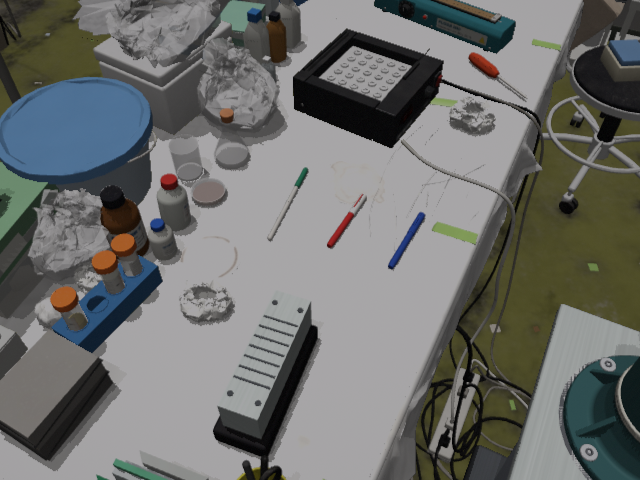

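View pics/side0.png

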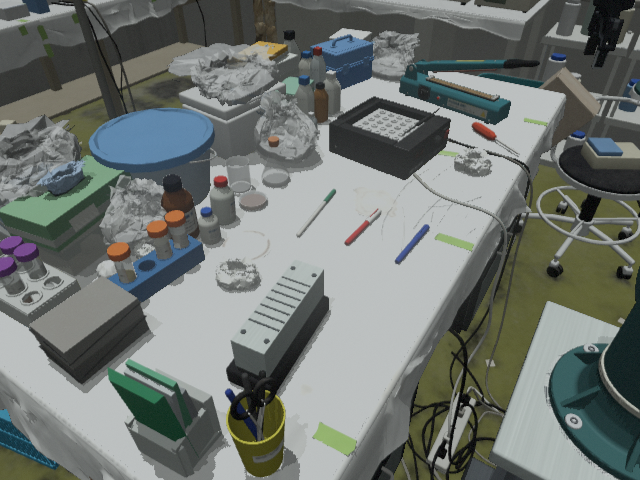

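The scene image shows the thermometer from stem tip at about (269,238) to the green head end at (306,170). The red pen is around (347,220) and the blue pen around (407,240). The block top runs from (222,410) to (310,300), with its mouth facing away from the camera. The side image agrees, with the rod from (299,234) to (335,191).

```bash
cat > h.py <<'E'
import numpy as np,cv2
from cell import monitor,camera,arm
from scipy.spatial.transform import Rotation as R
def ray(c,p):
    p=np.atleast_2d(p).astype(float)
    d=np.c_[(p[:,0]-c["cx"])/c["fx"],-(p[:,1]-c["cy"])/c["fy"],-np.ones(len(p))]@c["T"][:3,:3].T
    return c["T"][:3,3],d/np.linalg.norm(d,axis=1)[:,None]
def plane(c,p,z):
    o,d=ray(c,p); return o+d*((z-o[2])/d[:,2])[:,None]
def tri(c1,p1,c2,p2):
    o1,d1=ray(c1,p1);o2,d2=ray(c2,p2);out=[]
    for a,b in zip(d1,d2):
        t=np.linalg.lstsq(np.c_[a,-b],o2-o1,rcond=None)[0]
        q1,q2=o1+a*t[0],o2+b*t[1];out.append(np.r_[(q1+q2)/2,np.linalg.norm(q1-q2)])
    return np.array(out)
def proj(c,P):
    q=(np.atleast_2d(P)-c["T"][:3,3])@c["T"][:3,:3]
    return np.c_[c["cx"]+c["fx"]*q[:,0]/-q[:,2],c["cy"]-c["fy"]*q[:,1]/-q[:,2]]
def blobs(c,lo,hi,amin=20):
    m=cv2.inRange(cv2.cvtColor(c["color"],cv2.COLOR_RGB2HSV),lo,hi)
    n,l,s,ce=cv2.connectedComponentsWithStats(m)
    return [(s[i],ce[i],np.argwhere(l==i)[:,::-1]) for i in range(1,n) if s[i][4]>=amin]
def totool(d): # world vector -> tool axes cm
    w,x,y,z=monitor.state()["tcp_rot"]; return R.from_quat([x,y,z,w]).inv().apply(d)*100
def axis_ends(pts):
    m=pts.mean(0);u=np.linalg.svd(pts-m,full_matrices=False)[2][0];t=(pts-m)@u
    return np.array([m+u*(t.min()-.5),m+u*(t.max()+.5)])
E
python3 - <<'E'
from h import *
np.set_printoptions(precision=4,suppress=True)
C={n:camera(n) for n in("scene","side")}
E={}
for n,c in C.items():
    for s,ce,p in blobs(c,(65,90,40),(95,255,200)):
        if 170<p[:,1].mean()<215 and 270<p[:,0].mean()<350:
            e=axis_ends(p);E[n]=e[np.argsort(e[:,1])];print(n,s,E[n].tolist(),plane(c,E[n],.005).tolist())
print(tri(C["scene"],E["scene"],C["side"],E["side"]))
print("tip",plane(C["scene"],[[269,238]],.005),plane(C["side"],[[299,234]],.005))
print("pens",plane(C["scene"],[[362,198],[331,244],[421,215],[393,265]],.01))
A=cv2.resize(C["scene"]["color"][280:460,200:340],None,fx=4,fy=3.3,interpolation=cv2.INTER_CUBIC)
A=cv2.resize(C["scene"]["color"][285:450,205:325],None,fx=3.5,fy=3.5,interpolation=cv2.INTER_CUBIC)
B=cv2.resize(C["side"]["color"][255:420,220:335],None,fx=3.3,fy=3.5,interpolation=cv2.INTER_CUBIC)
cv2.imwrite("pics/b.png",np.hstack([A,B[:A.shape[0]]])[:,:,::-1]);print(A.shape,B.shape)
E
```

```text
scene [295 168  13  19  90] [[306.1743577354388, 167.52677769240302], [296.32502517728375, 186.26148756701434]] [[0.6404304875536421, -0.24842507169989808, 0.004999999999999893], [0.633827649751796, -0.19657339859506856, 0.004999999999999893]]
side [325 190   9  11  24] [[333.418579585026, 189.69615147359784], [325.0939260251074, 199.9063823009398]] [[0.6413009591238962, -0.2450633517931623, 0.0050000000000000044], [0.6357426784410783, -0.20030394105058857, 0.0050000000000000044]]
[[ 0.6432 -0.2508  0.0014  0.0027]
 [ 0.629  -0.1889  0.0142  0.0008]]
tip [[ 0.6176 -0.0672  0.005 ]] [[ 0.6164 -0.0698  0.005 ]]
pens [[ 0.513  -0.2179  0.01  ]
 [ 0.5162 -0.0981  0.01  ]
 [ 0.405  -0.2258  0.01  ]
 [ 0.4073 -0.103   0.01  ]]
(578, 420, 3) (578, 380, 3)
```

View pics/b.png

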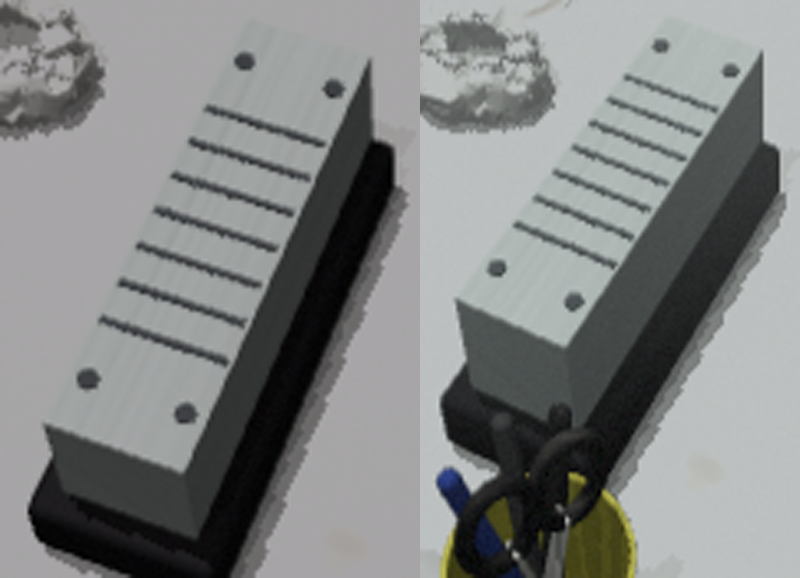

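View pics/wrist0.png

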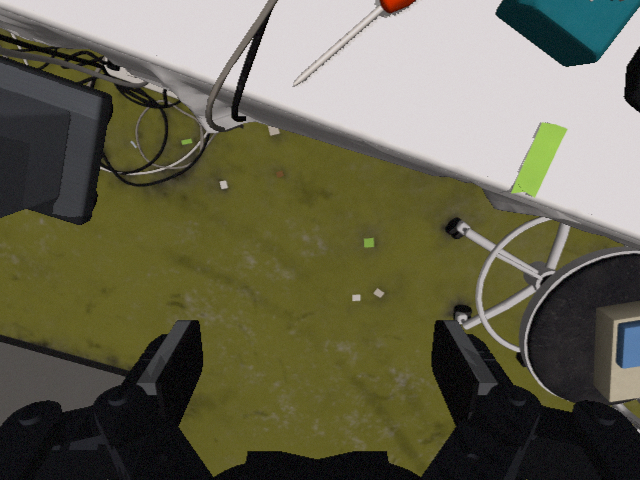

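The crop shows the block top corners at A (248,20), (372,58), (187,472), (45,425) and at B (242,17), (343,52), (148,345), (36,300). The wrist view shows the bench edge, floor and open fingers, with no target in sight.

Run:
```python
from h import *
np.set_printoptions(precision=4,suppress=True)
C={n:camera(n) for n in("scene","side")}
a=np.array([(248,20),(372,58),(187,472),(45,425)])/3.5+[205,285]-.4
b=np.array([(242,17),(343,52),(148,345),(36,300)])/[3.3,3.5]+[220,255]-.4
print(tri(C["scene"],a,C["side"],b))
A=plane(C["scene"],a,.09);B=plane(C["side"],b,.09);print(A,B)
for Q in(A,B):
    m=(Q[0]+Q[1])/2;f=(Q[2]+Q[3])/2;d=f-m;print("mouth",m,np.linalg.norm(d),np.degrees(np.arctan2(d[1],d[0])),"w",np.linalg.norm(Q[0]-Q[1]))
s=monitor.state();w,x,y,z=s["tcp_rot"];print(R.from_quat([x,y,z,w]).as_matrix())
# desired: tool x=(0,0,-1); jaws across rod
u=np.array([.0235,-.18,0]);u/=np.linalg.norm(u)   # to head
for sg in(1,-1):
    X=np.array([0,0,-1.]);Z=sg*u;Y=np.cross(Z,X)
    r=R.from_quat([x,y,z,w]).inv()*R.from_matrix(np.c_[X,Y,Z]);print(np.degrees(r.as_rotvec()))
print(totool(np.array([.637,-.22,.15])-s["tcp_pos"]))
c=camera("wrist");print(R.from_quat([x,y,z,w]).inv().as_matrix()@c["T"][:3,:3],R.from_quat([x,y,z,w]).inv().apply(c["T"][:3,3]-s["tcp_pos"]))
```

```text
[[0.5217 0.0758 0.0929 0.0042]
 [0.4693 0.067  0.0895 0.002 ]
 [0.4467 0.2498 0.0946 0.0014]
 [0.5004 0.2563 0.0922 0.0014]]
[[0.5214 0.0725 0.09  ]
 [0.4685 0.0666 0.09  ]
 [0.4476 0.2476 0.09  ]
 [0.5008 0.255  0.09  ]] [[0.525  0.0749 0.09  ]
 [0.4697 0.0683 0.09  ]
 [0.4496 0.2478 0.09  ]
 [0.5022 0.2557 0.09  ]]
mouth [0.4949 0.0695 0.09  ] 0.1829365317373173 96.51306171544702 w 0.053281152259533573
mouth [0.4973 0.0716 0.09  ] 0.1814325843813979 96.79701638035084 w 0.055629810887204305
[[-0.0002  0.3296 -0.9441]
 [ 0.0005 -0.9441 -0.3296]
 [-1.     -0.0005  0.    ]]
[-78.1946  -0.0187   0.0253]
[101.8054   0.0268   0.0198]
[  8.1164 -30.7124 -52.8916]
[[-0.0009  0.3233 -0.9463]
 [ 1.      0.0007 -0.0008]
 [ 0.0004 -0.9463 -0.3233]] [-0.1436 -0.0003 -0.0838]
```

>>> {"method": "drive_tool", "body": {"targets": [[[0,-30.7,-52.9],[-78.2,0,0],0],[[0,-30.7,-52.9],[-78.2,0,0],0],[[0,-30.7,-52.9],[-78.2,0,0],0],[[0,-30.7,-52.9],[-78.2,0,0],0],[[0,-30.7,-52.9],[-78.2,0,0],0],[[0,-30.7,-52.9],[-78.2,0,0],0],[[0,-30.7,-52.9],[-78.2,0,0],0],[[0,-30.7,-52.9],[-78.2,0,0],0]]}}

```text
clock: 1.07
tcp_pos: [0.457, -0.43, 0.2317]
tcp_rot: [-0.44, -0.554, -0.439, 0.554]
contact_force: [0.4, -0.5, 0.2]
grip_width: 0.0853
```

```bash
cat > goto.py <<'E'
from h import *
import sys
p=np.array(list(map(float,sys.argv[1:4])));yaw=float(sys.argv[4])  # tool z heading (deg), tool down
s=monitor.state();w,x,y,z=s["tcp_rot"];r=R.from_quat([x,y,z,w])
X=np.array([0,0,-1.]);Z=np.array([np.cos(np.radians(yaw)),np.sin(np.radians(yaw)),0])
print("t",s["clock"],"tcp",np.round(s["tcp_pos"],4),"shift",np.round(r.inv().apply(p-s["tcp_pos"])*100,2),"turn",np.round(np.degrees((r.inv()*R.from_matrix(np.c_[X,np.cross(Z,X),Z])).as_rotvec()),2),"j",np.round(s["joints"],2),"F",np.round(s["contact_force"],1),"w",round(s["grip_width"],4))
E
python3 goto.py .637 -.22 .2 -82.5
```

```text
t 1.0667 tcp [ 0.457  -0.43    0.2317] shift [  3.16  12.76 -24.54] turn [-2.062e+01  3.000e-02 -2.000e-02] j [ 0.86  0.48 -0.24  1.83  0.15  0.85  0.31] F [ 0.4 -0.5  0.2] w 0.0853
```

>>> {"method": "drive_tool", "body": {"targets": [[[3.2,12.8,-24.5],[-20.6,0,0],0],[[3.2,12.8,-24.5],[-20.6,0,0],0],[[3.2,12.8,-24.5],[-20.6,0,0],0],[[3.2,12.8,-24.5],[-20.6,0,0],0],[[3.2,12.8,-24.5],[-20.6,0,0],0],[[3.2,12.8,-24.5],[-20.6,0,0],0],[[3.2,12.8,-24.5],[-20.6,0,0],0],[[3.2,12.8,-24.5],[-20.6,0,0],0]]}}

```text
clock: 1.73
tcp_pos: [0.6428, -0.2133, 0.1992]
tcp_rot: [0.533, 0.468, 0.533, -0.462]
contact_force: [1.1, 1.0, -0.2]
grip_width: 0.0851
```

```bash
python3 goto.py .637 -.22 .2 -82.5
python3 - <<'E'
from h import *
np.set_printoptions(precision=4,suppress=True)
c=camera("wrist");cv2.imwrite("pics/w1.png",c["color"][:,:,::-1])
for s,ce,p in blobs(c,(65,90,40),(95,255,200),200):
    e=axis_ends(p);print(s,e,plane(c,e,.005))
E
```

```text
t 1.7333 tcp [ 0.6428 -0.2133  0.1992] shift [-0.08 -0.66  0.59] turn [ 0.29 -0.31 -0.3 ] j [ 0.49  0.58 -0.34  1.74  0.24  0.86  0.18] F [ 1.1  1.  -0.2] w 0.0851
[302 188  11  56 560] [[307.0273 187.4978]
 [306.9008 243.502 ]] [[ 0.6339 -0.198   0.005 ]
 [ 0.6402 -0.2477  0.005 ]]
```

View pics/w1.png

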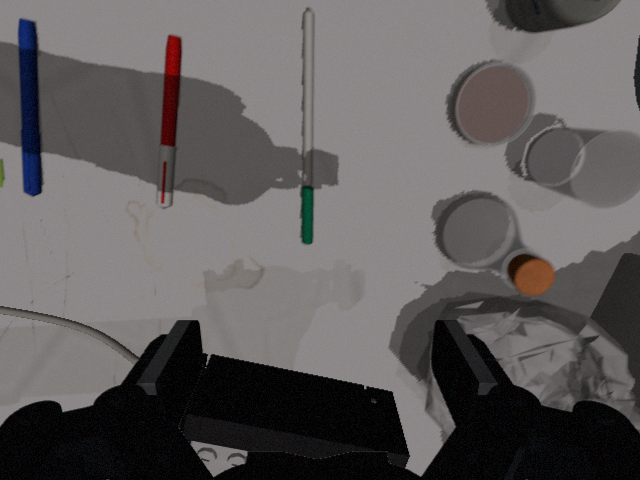

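The wrist view shows the rod from (308,8) to the head end at (307,243), with the head starting at (307,187). Both pens lie to the left, dishes and a bottle to the right, and a black box beyond the head at row 360 and below.

```bash
python3 goto.py .6382 -.2318 .05 -82.8
python3 - <<'E'
from h import *
np.set_printoptions(precision=4,suppress=True)
c=camera("wrist");S=camera("scene")
for s,ce,p in blobs(c,(65,90,40),(95,255,200),200):
    e=axis_ends(p);P=plane(c,e,.005);print(e,P)
for s,ce,p in blobs(S,(65,90,40),(95,255,200),40):
    if 290<ce[0]<320 and 160<ce[1]<200:
        f=axis_ends(p);f=f[np.argsort(-f[:,1])];print(f);print("tri",tri(c,e,S,f))
print("box",plane(c,[[207,356],[390,390]],.09)[:,:2],plane(c,[[207,356],[390,390]],.03)[:,:2],"dish",plane(c,[[434,232],[455,110]],.012)[:,:2], "red",plane(c,[[172,206],[181,40]],.01)[:,:2],"tip",plane(c,[[308,8]],.005))
E
```

```text
t 1.7833 tcp [ 0.6403 -0.2174  0.1992] shift [14.91 -0.43  1.43] turn [ 0.39 -0.15 -0.12] j [ 0.49  0.58 -0.34  1.74  0.24  0.86  0.18] F [-0.6 -0.   0.3] w 0.0855
[[310.5144 182.5006]
 [310.5848 238.5043]] [[ 0.6333 -0.1981  0.005 ]
 [ 0.6396 -0.2474  0.005 ]]
[[297.0506 186.552 ]
 [306.7622 167.8321]]
tri [[ 0.6334 -0.1985  0.0027  0.0001]
 [ 0.6393 -0.2477  0.0051  0.0009]]
box [[ 0.5734 -0.3189]
 [ 0.7119 -0.3311]] [[ 0.5602 -0.3625]
 [ 0.7315 -0.3776]] dish [[ 0.7438 -0.2254]
 [ 0.7377 -0.1256]] red [[ 0.5198 -0.2324]
 [ 0.5242 -0.104 ]] tip [[ 0.615  -0.0697  0.005 ]]
```

>>> {"method": "drive_tool", "body": {"targets": [[[4,-0.5,1.4],[0.4,-0.1,-0.1],0],[[8,-0.5,1.4],[0.4,-0.1,-0.1],0],[[12,-0.5,1.4],[0.4,-0.1,-0.1],0],[[15,-0.5,1.4],[0.4,-0.1,-0.1],0],[[17,-0.5,1.4],[0.4,-0.1,-0.1],0],[[17,-0.5,1.4],[0.4,-0.1,-0.1],0],[[17,-0.5,1.4],[0.4,-0.1,-0.1],0]]}}

```text
clock: 2.47
tcp_pos: [0.6324, -0.2397, 0.0285]
tcp_rot: [0.527, 0.469, 0.528, -0.472]
contact_force: [-0.1, 0.1, 1.4]
grip_width: 0.0851
```

```bash
python3 goto.py .6378 -.2316 .003 -82.6
```

```text
t 2.4667 tcp [ 0.6324 -0.2397  0.0285] shift [ 2.55  0.64 -0.75] turn [-0.82  0.12  0.27] j [ 0.46  0.79 -0.25  1.82  0.34  0.58  0.11] F [-0.1  0.1  1.4] w 0.0851
```

>>> {"method": "drive_tool", "body": {"targets": [[[0,0.6,-0.8],[-0.8,0.1,0.3],0],[[1.2,0.6,-0.8],[-0.8,0.1,0.3],0],[[2.0,0.6,-0.8],[-0.8,0.1,0.3],0],[[2.5,0.6,-0.8],[-0.8,0.1,0.3],0],[[2.5,0.6,-0.8],[-0.8,0.1,0.3],0],[[2.5,0.6,-0.8],[-0.8,0.1,0.3],0]]}}

```text
clock: 2.97
tcp_pos: [0.6388, -0.2291, 0.0039]
tcp_rot: [0.532, 0.467, 0.531, -0.465]
contact_force: [0.7, 0.4, -0.1]
grip_width: 0.0855
```

```bash
python3 goto.py .6378 -.2316 .003 -82.6
```

```text
t 2.9667 tcp [ 0.6388 -0.2291  0.0039] shift [ 0.09 -0.13  0.24] turn [ 0.13 -0.   -0.14] j [ 0.44  0.83 -0.24  1.82  0.35  0.53  0.1 ] F [ 0.7  0.4 -0.1] w 0.0855
```

>>> {"method": "drive_tool", "body": {"targets": [[[0.1,-0.1,0.2],[0,0,0],255],[[0.1,-0.1,0.2],[0,0,0],255],[[0.1,-0.1,0.2],[0,0,0],255],[[0.1,-0.1,0.2],[0,0,0],255],[[0.1,-0.1,0.2],[0,0,0],255],[[0.1,-0.1,0.2],[0,0,0],255],[[0.1,-0.1,0.2],[0,0,0],255],[[0.1,-0.1,0.2],[0,0,0],255]], "force": 40}}

```text
clock: 3.63
tcp_pos: [0.6387, -0.2311, 0.0035]
tcp_rot: [0.533, 0.467, 0.531, -0.465]
contact_force: [-0.4, 0.3, 1.8]
grip_width: 0.0084
```

>>> {"method": "drive_tool", "body": {"targets": [[[0,0,0],[0,0,0],255],[[0,0,0],[0,0,0],255],[[0,0,0],[0,0,0],255],[[0,0,0],[0,0,0],255]]}}

```text
clock: 3.97
tcp_pos: [0.6387, -0.2311, 0.0035]
tcp_rot: [0.533, 0.467, 0.531, -0.465]
contact_force: [-0.6, 0.3, 3.2]
grip_width: 0.008
```

>>> {"method": "drive_tool", "body": {"targets": [[[-0.5,0,0],[0,0,0],255],[[-1,0,0],[0,0,0],255],[[-1.5,0,0],[0,0,0],255],[[-2,0,0],[0,0,0],255],[[-2,0,0],[0,0,0],255]]}}

```text
clock: 4.38
tcp_pos: [0.6393, -0.2313, 0.0246]
tcp_rot: [0.533, 0.467, 0.53, -0.465]
contact_force: [-0.3, 0.3, -0.7]
grip_width: 0.0078
```

Run:
```python
from h import *
c=camera("wrist");cv2.imwrite("pics/w2.png",c["color"][:,:,::-1])
c=camera("side");cv2.imwrite("pics/s2.png",cv2.resize(c["color"][140:300,240:440],None,fx=4,fy=3.7)[:590,:,::-1])
```

```text
(no output)
```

View pics/w2.png

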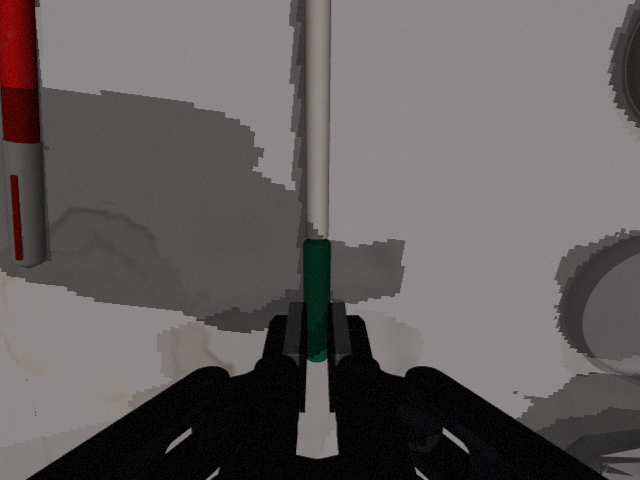

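The head is held between the pads. Its end is at (317,360), and the stem runs up and out of the image at column 317.

```bash
python3 goto.py .520 -.1355 .065 -83.4
```

```text
t 4.4833 tcp [ 0.6387 -0.2312  0.0237] shift [ -4.18 -10.49 -11.04] turn [ 0.93  0.02 -0.24] j [ 0.45  0.8  -0.25  1.82  0.34  0.56  0.11] F [-0.7 -0.4  0.1] w 0.0077
```

>>> {"method": "drive_tool", "body": {"targets": [[[-3,0,0],[0,0,0],255],[[-4.2,-2,-2],[0.9,0,-0.2],255],[[-4.2,-4,-4],[0.9,0,-0.2],255],[[-4.2,-6,-6],[0.9,0,-0.2],255],[[-4.2,-8,-8],[0.9,0,-0.2],255],[[-4.2,-9.6,-9.6],[0.9,0,-0.2],255],[[-4.2,-10.5,-11],[0.9,0,-0.2],255],[[-4.2,-10.5,-11],[0.9,0,-0.2],255]]}}

```text
clock: 5.15
tcp_pos: [0.5158, -0.1326, 0.0646]
tcp_rot: [0.527, 0.468, 0.531, -0.47]
contact_force: [0.0, 0.2, -0.6]
grip_width: 0.0079
```

>>> {"method": "drive_tool", "body": {"targets": [[[0,0,0],[0,0,0],255],[[0,0,0],[0,0,0],255],[[0,0,0],[0,0,0],255]]}}

```text
clock: 5.4
tcp_pos: [0.5213, -0.137, 0.065]
tcp_rot: [0.528, 0.471, 0.527, -0.47]
contact_force: [0.5, -0.8, 0.7]
grip_width: 0.0082
```

```bash
python3 goto.py .520 -.1355 .06 -83.4
python3 - <<'E'
from h import *
C=[camera("scene"),camera("side"),camera("wrist")]
for n,c in zip("abc",C): cv2.imwrite(f"pics/p_{n}.png",c["color"][:,:,::-1]); print(proj(c,[[.5,.03,.06],[.52,-.1355,.06],[.496,.0705,.06]]))
A=cv2.resize(C[0]["color"][170:340,230:380],None,fx=2.66,fy=3.3,interpolation=cv2.INTER_CUBIC)
B=C[2]["color"]
A=cv2.resize(C[0]["color"][180:340,250:350],None,fx=3.7,fy=3.7,interpolation=cv2.INTER_CUBIC)
B=cv2.resize(C[1]["color"][180:300,270:386],None,fx=3.7,fy=3.7,interpolation=cv2.INTER_CUBIC)
B=cv2.copyMakeBorder(B,0,A.shape[0]-B.shape[0],0,0,cv2.BORDER_CONSTANT)
o=np.hstack([A,B]);print(A.shape,o.shape);cv2.imwrite("pics/q.png",o[:,:,::-1])
E
```

```text
t 5.4 tcp [ 0.5213 -0.137   0.065 ] shift [ 0.5  -0.12 -0.17] turn [-0.04  0.05 -0.1 ] j [ 0.34  0.62 -0.23  2.13  0.34  0.42 -0.04] F [ 0.5 -0.8  0.7] w 0.0082
[[303.39719993 286.25248203]
 [339.17417546 208.02467627]
 [292.82932996 307.92250365]]
[[320.59867875 262.77814898]
 [357.37425437 210.88944044]
 [309.49511317 277.61071297]]
[[ 309.13890111 -217.49276169]
 [ 314.12656238  312.32503886]
 [ 310.69753188 -434.16353958]]
(592, 370, 3) (592, 799, 3)
```

View pics/q.png

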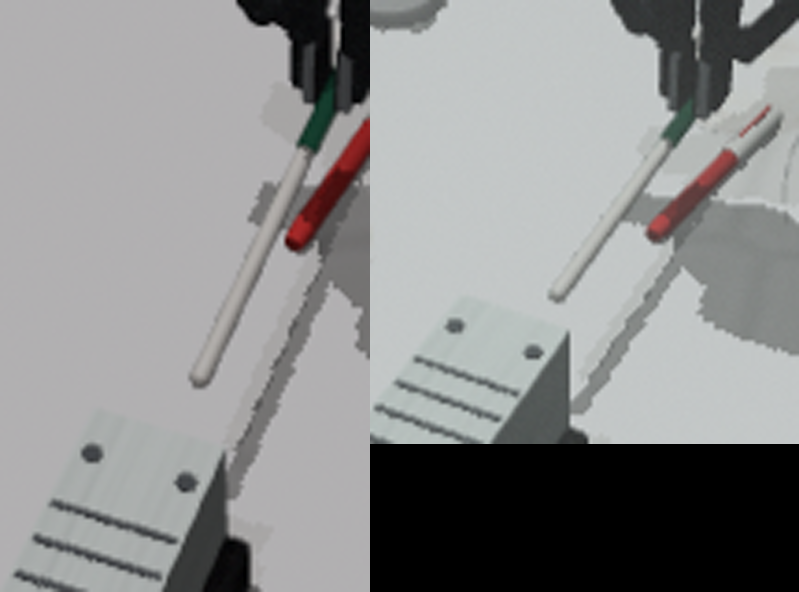

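View pics/p_c.png

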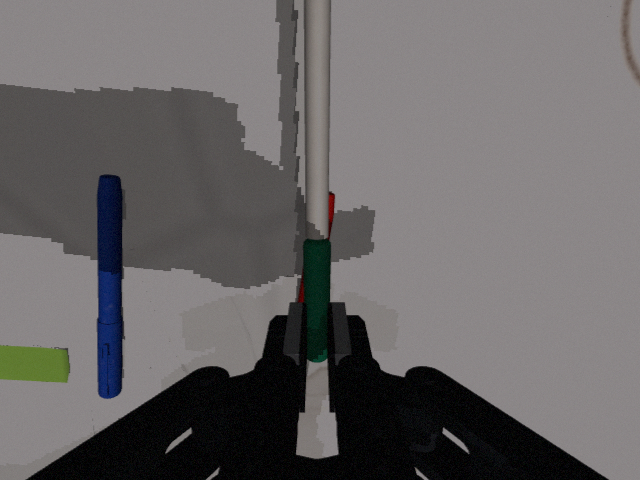

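The crop shows the stem tip at about (200,381) in the scene half and (186,296) in the side half, short of the block face. The wrist view shows the rod straight along column 317, with the head/stem border at row 240.

Run:
```python
from h import *
np.set_printoptions(precision=4,suppress=True)
C=[camera(n) for n in("scene","side","wrist")]
tip=[np.array([200,383])/3.7+[250,180]-.4,np.array([185,298])/3.7+[270,180]-.4]
bd=[np.array([308,151])/3.7+[250,180]-.4,np.array([298,142])/3.7+[270,180]-.4,np.array([317,239.5])]
print("tip tri",tri(C[0],[tip[0]],C[1],[tip[1]]))
print("bd",tri(C[0],[bd[0]],C[2],[bd[2]]),tri(C[1],[bd[1]],C[2],[bd[2]]))
b=(tri(C[0],[bd[0]],C[2],[bd[2]])[0,:3]+tri(C[1],[bd[1]],C[2],[bd[2]])[0,:3])/2
d=np.array([-.115,.9934,0])
for i in(0,1):
    o,v=ray(C[i],tip[i]);v=v[0]
    t=(.135-(o-b)@d)/(v@d);print("tip by length",o+v*t)
for z in(.06,.065,.07):print(z,[plane(C[i],tip[i],z)[0] for i in(0,1)])
# wrist centreline of stem far up
o,v=ray(C[2],[[317,239.5],[317.5,2]]);t=(b[2]-o[2])/v[:,2];P=o+v*t[:,None];print(P,"heading",np.degrees(np.arctan2(*(P[1]-P[0])[[1,0]])))
```

```text
tip tri [[0.5015 0.0286 0.0646 0.0024]]
bd [[ 0.5161 -0.102   0.0648  0.0012]] [[ 0.5167 -0.1012  0.0659  0.0003]]
tip by length [0.4981 0.0322 0.0717]
tip by length [0.5004 0.0324 0.0678]
0.06 [array([0.5023, 0.0248, 0.06  ]), array([0.5051, 0.0252, 0.06  ])]
0.065 [array([0.5005, 0.0279, 0.065 ]), array([0.5021, 0.0299, 0.065 ])]
0.07 [array([0.4987, 0.0311, 0.07  ]), array([0.4991, 0.0345, 0.07  ])]
[[ 0.5166 -0.1015  0.0653]
 [ 0.5078 -0.0239  0.0653]] heading 96.46378074025775
```

>>> {"method": "drive_tool", "body": {"targets": [[[0.6,-0.1,0],[0,0,0],255],[[0.6,-0.1,-1],[0,0,0],255],[[0.6,-0.1,-2],[0,0,0],255],[[0.6,-0.1,-3],[0,0,0],255],[[0.6,-0.1,-4],[0,0,0],255],[[0.6,-0.1,-5],[0,0,0],255],[[0.6,-0.1,-6],[0,0,0],255],[[0.6,-0.1,-6],[0,0,0],255]]}}

```text
clock: 6.37
tcp_pos: [0.5117, -0.0728, 0.059]
tcp_rot: [0.529, 0.469, 0.53, -0.469]
contact_force: [-0.3, -0.1, -0.5]
grip_width: 0.008
```

```bash
python3 goto.py .4993 .043 .059 -83.4
python3 - <<'E'
from h import *
C=[camera("scene"),camera("side")]
A=cv2.resize(C[0]["color"][210:340,250:350],None,fx=4,fy=4,interpolation=cv2.INTER_CUBIC)
B=cv2.resize(C[1]["color"][180:310,280:380],None,fx=4,fy=4,interpolation=cv2.INTER_CUBIC)
cv2.imwrite("pics/r.png",np.hstack([A,B])[:,:,::-1])
E
```

```text
t 6.3667 tcp [ 0.5117 -0.0728  0.059 ] shift [  0.02   0.17 -11.65] turn [ 0.3  -0.09 -0.01] j [ 0.21  0.62 -0.21  2.18  0.33  0.37 -0.15] F [-0.3 -0.1 -0.5] w 0.008
```

View pics/r.png

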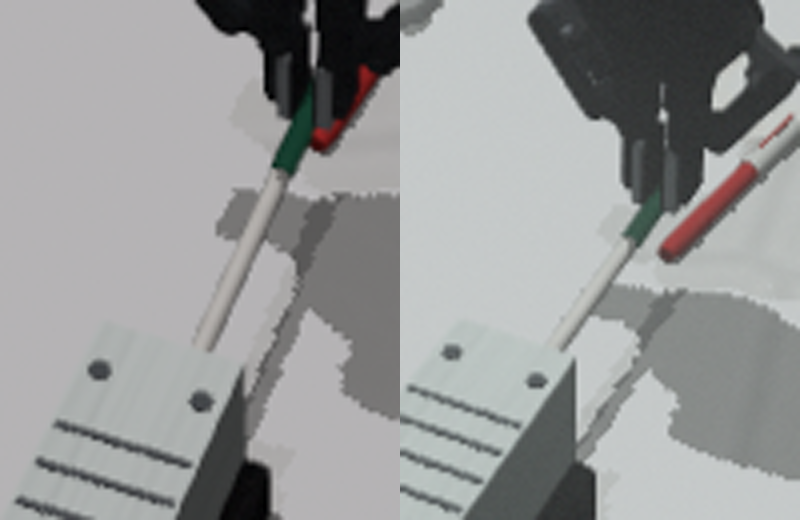

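The crop shows the stem disappearing behind the block's mouth face at about (205,345) and (560,345), with no contact force. That fits about 23 mm inside.

>>> {"method": "drive_tool", "body": {"targets": [[[0,0.1,-1.5],[0.2,0,0],255],[[0,0.1,-3],[0.2,0,0],255],[[0,0.1,-4.5],[0.2,0,0],255],[[0,0.1,-6],[0.2,0,0],255],[[0,0.1,-6],[0.2,0,0],255]]}}

```text
clock: 6.88
tcp_pos: [0.506, -0.0139, 0.059]
tcp_rot: [0.528, 0.471, 0.528, -0.47]
contact_force: [0.2, 0.3, -0.3]
grip_width: 0.0079
```

```bash
python3 goto.py .4993 .043 .059 -83.4
```

```text
t 6.8833 tcp [ 0.506  -0.0139  0.059 ] shift [ 0.01 -0.01 -5.73] turn [ 0.04 -0.09 -0.04] j [ 0.08  0.61 -0.19  2.2   0.31  0.35 -0.25] F [ 0.2  0.3 -0.3] w 0.0079
```

>>> {"method": "drive_tool", "body": {"targets": [[[0,0,-1.5],[0,0,0],255],[[0,0,-3],[0,0,0],255],[[0,0,-4.3],[0,0,0],255],[[0,0,-5.5],[0,0,0],255],[[0,0,-5.5],[0,0,0],255],[[0,0,-5.5],[0,0,0],255]]}}

```text
clock: 7.38
tcp_pos: [0.5, 0.0372, 0.0589]
tcp_rot: [0.527, 0.471, 0.527, -0.471]
contact_force: [-0.3, -1.5, -0.1]
grip_width: 0.0079
```

```bash
python3 goto.py .4993 .043 .059 -83.4;python3 - <<'E'
from h import *
c=camera("wrist");cv2.imwrite("pics/w3.png",c["color"][:,:,::-1])
E
```

```text
t 7.3833 tcp [0.5    0.0372 0.0589] shift [-0.01 -0.01 -0.59] turn [-0.17  0.04 -0.  ] j [-0.04  0.6  -0.17  2.21  0.29  0.34 -0.34] F [-0.3 -1.5 -0.1] w 0.0079
```

View pics/w3.png

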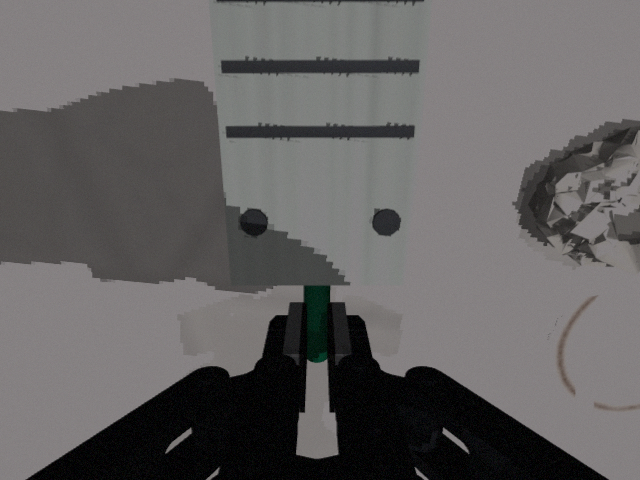

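The wrist view shows the block centred on column 317 in line with the rod. Green is visible only from the mouth edge at row 285 down to 360, so about 134 mm is inside. I'll release now.

>>> {"method": "drive_tool", "body": {"targets": [[[0,0,0],[0,0,0],80],[[0,0,0],[0,0,0],80],[[0,0,0],[0,0,0],80],[[0,0,0],[0,0,0],80],[[0,0,0],[0,0,0],80],[[0,0,0],[0,0,0],80],[[0,0,0],[0,0,0],80],[[0,0,0],[0,0,0],80]]}}

```text
clock: 8.1
tcp_pos: [0.4998, 0.038, 0.0589]
tcp_rot: [0.527, 0.471, 0.527, -0.471]
contact_force: [0.6, -1.3, -0.3]
grip_width: 0.0586
```

>>> {"method": "drive_tool", "body": {"targets": [[[0,0,1],[0,0,0],80],[[0,0,2],[0,0,0],80],[[0,0,3.5],[0,0,0],80],[[0,0,5],[0,0,0],80],[[0,0,5.5],[0,0,0],80],[[0,0,5.5],[0,0,0],80]]}}

```text
clock: 8.6
tcp_pos: [0.5058, -0.0196, 0.0588]
tcp_rot: [0.526, 0.472, 0.526, -0.473]
contact_force: [-0.0, 0.4, -0.2]
grip_width: 0.0586
```

>>> {"method": "drive_tool", "body": {"targets": [[[0,0,0],[0,0,0],255],[[0,0,0],[0,0,0],255],[[0.8,0,0],[0,0,0],255],[[1.6,0,0],[0,0,0],255],[[1.6,0,0],[0,0,0],255],[[1.6,0,0],[0,0,0],255],[[1.6,0,0],[0,0,0],255]]}}

```text
clock: 9.18
tcp_pos: [0.5057, -0.0163, 0.0425]
tcp_rot: [0.527, 0.471, 0.528, -0.471]
contact_force: [-0.1, 0.7, 0.1]
grip_width: -0.0004
```

```bash
python3 goto.py .499 .0445 .042 -83.4;python3 - <<'E'
from h import *
c=camera("wrist");cv2.imwrite("pics/w4.png",c["color"][:,:,::-1])
for s,ce,p in blobs(c,(65,90,40),(95,255,200),100):
    e=axis_ends(p);P=plane(c,e,.054);print(e,P)
E
```

```text
t 9.1833 tcp [ 0.5057 -0.0163  0.0425] shift [ 0.05  0.02 -6.11] turn [-0.12 -0.01  0.05] j [ 0.06  0.64 -0.17  2.21  0.32  0.32 -0.26] F [-0.1  0.7  0.1] w -0.0004
[[318.74638182  99.4949179 ]
 [318.69468113 244.49917808]] [[0.49712781 0.06774365 0.054     ]
 [0.50252273 0.02058568 0.054     ]]
```

View pics/w4.png

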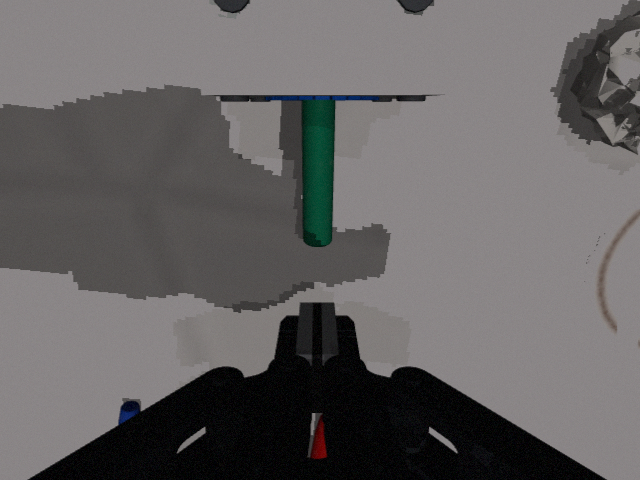

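The wrist view shows the head sticking out of the blue-collared mouth, from row 98 to its end at (318,244). That is about 47 mm outside. The closed fingers are directly behind it, on line.

>>> {"method": "drive_tool", "body": {"targets": [[[0,0,-1],[0,0,0],255],[[0,0,-2],[0,0,0],255],[[0,0,-2.5],[0,0,0],255],[[0,0,-3],[0,0,0],255],[[0,0,-3.5],[0,0,0],255],[[0,0,-4],[0,0,0],255],[[0,0,-4.5],[0,0,0],255],[[0,0,-5],[0,0,0],255]]}}

```text
clock: 9.9
tcp_pos: [0.5002, 0.0334, 0.0429]
tcp_rot: [0.527, 0.471, 0.527, -0.471]
contact_force: [0.7, -0.4, 0.1]
grip_width: -0.0004
```

>>> {"method": "drive_tool", "body": {"targets": [[[0,0,-0.3],[0,0,0],255],[[0,0,-0.6],[0,0,0],255],[[0,0,-0.8],[0,0,0],255],[[0,0,-0.8],[0,0,0],255],[[0,0,-0.8],[0,0,0],255]]}}

```text
clock: 10.32
tcp_pos: [0.4994, 0.041, 0.0429]
tcp_rot: [0.527, 0.471, 0.527, -0.471]
contact_force: [0.0, 0.7, -1.2]
grip_width: -0.0
```

```bash
python3 goto.py .499 .0465 .042 -83.4;python3 - <<'E'
from h import *
c=camera("wrist");cv2.imwrite("pics/w5.png",c["color"][:,:,::-1])
for s,ce,p in blobs(c,(65,90,40),(95,255,200),100):
    e=axis_ends(p);P=plane(c,e,.054);print(e,P)
E
```

```text
t 10.3167 tcp [0.4994 0.041  0.0429] shift [ 0.09  0.02 -0.56] turn [-0.16  0.    0.  ] j [-0.06  0.63 -0.15  2.22  0.29  0.3  -0.35] F [ 0.   0.7 -1.2] w -0.0
```

>>> {"method": "drive_tool", "body": {"targets": [[[0,0,-0.2],[0,0,0],255],[[0,0,-0.4],[0,0,0],255],[[0,0,-0.5],[0,0,0],255],[[0,0,-0.5],[0,0,0],255],[[0,0,-0.5],[0,0,0],255]]}}

```text
clock: 10.78
tcp_pos: [0.4988, 0.046, 0.0429]
tcp_rot: [0.527, 0.471, 0.527, -0.471]
contact_force: [0.3, -0.6, 0.5]
grip_width: -0.0002
```

>>> {"method": "drive_tool", "body": {"targets": [[[0,0,-0.1],[0,0,0],255],[[0,0,-0.2],[0,0,0],255],[[0,0,-0.2],[0,0,0],255],[[0,0,-0.2],[0,0,0],255]]}}

```text
clock: 11.12
tcp_pos: [0.4985, 0.0472, 0.0429]
tcp_rot: [0.527, 0.471, 0.527, -0.472]
contact_force: [-0.2, -2.6, -0.4]
grip_width: -0.0002
```

>>> {"method": "drive_tool", "body": {"targets": [[[0,0,-0.1],[0,0,0],255],[[0,0,-0.2],[0,0,0],255],[[0,0,-0.2],[0,0,0],255],[[0,0,-0.2],[0,0,0],255]]}}

```text
clock: 11.45
tcp_pos: [0.4983, 0.0478, 0.0429]
tcp_rot: [0.527, 0.471, 0.526, -0.473]
contact_force: [-0.2, -5.7, 0.4]
grip_width: -0.0
```

The TCP moved only 0.6 mm of the 2 mm commanded and the force rose to 5.7 N, so the stem is at the bottom. I'll back off and look.

>>> {"method": "drive_tool", "body": {"targets": [[[0,0,1],[0,0,0],255],[[0,0,3],[0,0,0],255],[[0,0,5],[0,0,0],255],[[0,0,6.5],[0,0,0],255],[[0,0,6.5],[0,0,0],255],[[0,0,6.5],[0,0,0],255]]}}

```text
clock: 11.95
tcp_pos: [0.5059, -0.015, 0.0429]
tcp_rot: [0.527, 0.472, 0.527, -0.471]
contact_force: [0.2, 0.8, 0.2]
grip_width: -0.0
```

```bash
python3 goto.py .499 .0465 .042 -83.4;python3 - <<'E'
from h import *
c=camera("wrist");cv2.imwrite("pics/w6.png",c["color"][:,:,::-1])
for s,ce,p in blobs(c,(65,90,40),(95,255,200),50):
    e=axis_ends(p);P=plane(c,e,.054);print(e,P,np.linalg.norm(P[1]-P[0]))
E
```

```text
t 11.95 tcp [ 0.5059 -0.015   0.0429] shift [ 0.09 -0.01 -6.19] turn [-0.27 -0.04 -0.04] j [ 0.06  0.64 -0.17  2.21  0.32  0.32 -0.26] F [0.2 0.8 0.2] w -0.0
[[316.80157757 102.750803  ]
 [314.38043172 138.99414568]] [[0.49709555 0.06806883 0.054     ]
 [0.49753238 0.0571026  0.054     ]] 0.010974927030432386
```

View pics/w6.png

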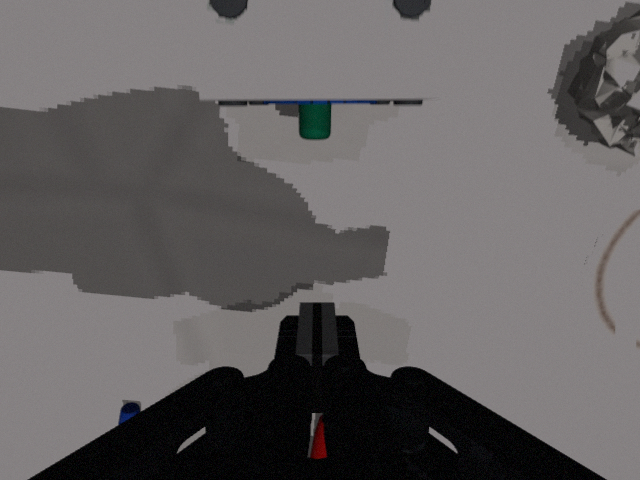

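The wrist view shows only a short green stub, rows 102 to 139 at column 315. That is about 11 to 13 mm outside, and nothing is touching it.

```bash
python3 -c "
from cell import order;print(order.job_done())"
```

```text
the job is handed in; nothing more can be done
None
```

The thermometer is in the calibration block with its stem at the bottom of the hole, and I handed the job in at about 12 s of the 54 s allowed. No verdict was reported.

- **Insertion:** I gripped it by the green head and slid it in stem first to about 135 mm. I let go there and backed the open fingers off; the next picture, taken about a second later, showed it still in place in the hole.
- **Pushing home:** I pushed it with the closed fingers until they all but stopped and the force rose to 5.7 N.
- **Last checks:** The final wrist picture shows 11 to 13 mm of green head outside, which is about 172 mm deep and in line with the hole. The fingers were about 60 mm clear of it, with no contact force.
- **Marker pens:** I never touched them, but I did not measure their positions again at the end.
- **One odd reading:** The gripper read 8 mm on the 10 mm rod. The grip held, and the rod stayed level within the few millimetres I could measure.

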